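Centre the feeding cup on its stand

TASK

One of the two wooden feeding cups stands off-centre, partly over the edge of its little round stand. With light, slow taps of the fingers from the side, first push it only about half-way and draw the fingers clear so that it settles, then tap it on until its whole foot is inside the pale ring on the top of its stand. Never take it between the fingers, lift it, tip it or push it off, and leave the other cup, the canister and the dropper bottle alone.

Things in the scene. Friction and masses are not known exactly. Their poses are not given: they have to be found in the camera images.
- cup: The cup to centre: wooden egg-cup shape, 54 mm tall, about 80 g: foot 36 mm across, 7 mm thick; stem 16 mm; bowl 34 mm across at 38 to 50 mm up; white top. Loose, top-heavy: slides if pushed at the foot, may tip if pushed at the bowl. Origin: centre of the foot's underside, z up its axis. Starts standing on stand, 24 to 30 mm off its centre in any direction, foot jutting over the edge.
- stand: The stand that carries the off-centre cup: dark wood, round, fixed to the table, 30 mm high: base 94 mm across, flat top 76 mm across with a thin pale inlaid ring (inner diameter 50 mm, flush) round its middle. Origin: centre of its underside; its top is 30 mm above.
- cup_2: The other, identical cup, already centred on stand_2: wooden egg-cup shape, 54 mm tall, about 80 g: foot 36 mm across, 7 mm thick; stem 16 mm; bowl 34 mm across at 38 to 50 mm up; white top. Loose, top-heavy: slides if pushed at the foot, may tip if pushed at the bowl. Origin: centre of the foot's underside, z up its axis.
- stand_2: The other, identical stand (the two stand 14 to 31 cm apart, either one on the left): dark wood, round, fixed to the table, 30 mm high: base 94 mm across, flat top 76 mm across with a thin pale inlaid ring (inner diameter 50 mm, flush) round its middle. Origin: centre of its underside; its top is 30 mm above.
- canister: Loose clear square canister with a lid, 68x58x113 mm, nearer the robot on the left; origin centre of its underside. A bystander.
- dropper: Loose small brown bottle with a black dropper cap, 33 mm across, 102 mm tall, nearer the robot on the right; origin centre of its underside. A bystander.

How it is judged (in metres and radians):
On the way:
1. after a first tap the cup has moved at least 3 mm, is not yet centred to 7 mm, and stands still and untouched (distance of cup from where it was at the start of the episode above 0.003 m and horizontal distance between cup and stand above 0.007 m and angle between cup's own z axis and vertical below 0.05 rad and contact force between the arm and cup below 0.02 N and linear speed of cup below 0.01 m/s), for 0.2 s.
At the end, for the whole second after the job is handed in: The cup stands upright (within 0.05 rad) and at rest on its stand, its axis within 7 mm of the stand's centre (foot wholly inside the ring) (horizontal distance between cup and stand below 0.007 m and angle between cup's own z axis and vertical below 0.05 rad and height (world z) of cup between 0.027 and 0.033 m and linear speed of cup below 0.01 m/s); the robot touches nothing.
It fails at once if the cup tips by more than 0.3 rad or falls off its stand (angle between cup's own z axis and vertical above 0.3 rad or height (world z) of cup below 0.022 m).
It fails at once if the cup is lifted more than 8 mm (height (world z) of cup above 0.038 m).
It fails at once if the cup is taken between the fingers (the point between the pads within 15 mm of its axis, below its top) (horizontal distance between the grasp point and cup below 0.015 m and height (world z) of the grasp point below 0.09 m).
It fails at once if the cup is struck: pushed with more than 12 N or moved faster than 0.15 m/s (contact force between the arm and cup above 12 N or linear speed of cup above 0.15 m/s).
It fails at once if the other cup, the canister or the dropper bottle is moved by more than 8 mm (distance of any of cup_2, canister, dropper from where it was at the start of the episode above 0.008 m).
It also fails if it takes over 48 s, if anything falls off the work surface, if the arm or the gripper's body presses on something with over 40 N, if the wrist force passes 120 N, or if a joint passes its speed limit or range.

ROBOT

A 6-joint arm with a two-finger parallel gripper is mounted at the origin on a cart in front of the work surface, level with it; the furniture and walls round the work are solid. World frame = base frame: x ahead of the robot, y to its left, z up, the work surface at z = 0. Lengths are in mm, angles in rad, forces in N, time in s.
With the tool pointing down it reaches from about 250 to 800 mm from the base axis. Payload 3.9 kg.
Tool frame: the origin (TCP) lies midway between the tips of the shut fingers; the grasp point (between the pads) lies 19 mm behind it (r.pinch_z is the z of the grasp point in the tool frame, in mm); z points along the fingers, y is the line along which they close (so a half turn about z gives the same grasp; the last joint's range is limited). The gripper opens to 85 mm and grips with 20 to 120 N. Pads are 22 mm wide; open, the fingers measure 114 mm over their backs; the gripper's body (76 mm by 85 mm) begins 54 mm behind the grasp point. The pads swing forward as they close: fully open they stand 13 mm farther back than shut.
Start: joints at [-1.278, 0.26, -0.138, 1.173, 0, 1.571], TCP at [151.528, -502.647, 231.304] pointing down, gripper open.
Joint ranges: [-2.78, 2.78], [-0.83, 1.72], [-1.28, 1.37], [-1.9, 2.12], [-1.57, 1.48], [-3.14, 3.14]. Speed limits (rad/s): [2.57, 2.57, 3.14, 3.14, 3.14, 3.14].

INTERFACE

Orientations are given as a rotation vector (axis times angle).
In Python, from cell import r gives the robot as it stands. Calls block until the motion is done:
- r.move_to(position, orientation): joint-space move of the TCP to a pose.
- r.servo_line(position, max_speed=150, rot=None, threshold=None): straight line of the TCP; rot=None keeps the orientation; max_speed is the mean speed in mm/s. With threshold (N) it stops when the force on the tool has changed by that much, and returns True; else False.
- r.goto_joints(angles): joint-space move.
- r.move_gripper(opening, grasp_force=None): opening from 0.0 (shut) to 1.0 (fully open); grasp_force is the grip in N (None keeps the last); returns when the fingers have stopped.
- r.wait(seconds).
- r.inverse_kinematics(position, orientation): joint angles nearest the present ones, or None.
- r.get_state(): the state.
- r.capture(name): name is "scene" or "side" or "wrist"; returns the picture (420x560x3 uint8, blue, green, red); there is no depth.
- r.get_calibration(name): a dict with "fx", "fy", "cx", "cy" (pixels), "rvec" (rotation vector, rad) and "tvec" (3), from world to camera coordinates, as OpenCV has them. Camera axes: x right, y down, z forward; pixel columns grow to the right and rows downward; lengths in mm; the calibration is good to about 2 mm. A picture is of the moment at which its call begins: read the wrist's pose just before it. get_calibration takes no time and is no camera call; for the wrist camera it gives the pose at the moment of the call.
A pose or a line that the arm cannot do raises r.PlanningError and nothing moves.
- r.finish_job(): hands the job in; it is judged then, once.
Trained networks look in the newest picture that a camera, given by its name, has taken for a name from the list of things; names that differ only in an ending like _2 or _b are one class to them, and where a whole thing is asked for, a point or a joint stands for the part that bears it (a point fixed in the world has none). Each returns a list of dicts, best first, with "confidence" (0 to 1); they miss things now and then, are a little off and sometimes report something else, mostly with a low value. They report only what shows in the picture. A call takes as long as a camera call.
- r.regions_of(label, camera): "mask" (420x560 bool, what is visible of it) and "point" ([column, row] in pixels, amid what is visible of it).
The state is a dict: "t": time; "q": joint angles; "qd": joint speeds; "joint_torque": joint torques, N m; "ee_pos": TCP position; "ee_rot": TCP orientation; "force": force on the tool from outside, world axes, zero at the start; "ft_torque": the same for the moment, N m; "opening": opening from 0.0 (shut) to 1.0 (fully open); "finger_force": force on a finger pad.
Only numpy, scipy, OpenCV 4.12 (cv2) and the standard library are available. Lean on these libraries where they do the work, as an engineer would, in place of code of your own. Each camera call takes 0.05 s, during which the arm holds its last target. There are 200 camera calls.

## Working session

There is one attempt and no reset: what is moved stays moved. The work goes in short steps, each a Python script; the robot and the scene stay as the last script left them, time stands still between calls to the robot, and variables do not carry over. Pictures are saved under pics/ and viewed, at most 10 in all, crops included, and the job is handed in when it is done.

```bash
mkdir -p pics; ls
cat > h.py <<'E'
import numpy as np, cv2
from cell import r
def cal(n):
    c=r.get_calibration(n); K=np.array([[c["fx"],0,c["cx"]],[0,c["fy"],c["cy"]],[0,0,1]],float)
    R=cv2.Rodrigues(np.array(c["rvec"],float))[0]; return K,R,np.array(c["tvec"],float).ravel()
def ray(c,p):
    K,R,t=c; d=R.T@np.linalg.solve(K,[p[0],p[1],1]); return -R.T@t,d/np.linalg.norm(d)
def onz(c,p,z):
    o,d=ray(c,p); return o+d*(z-o[2])/d[2]
def proj(c,X):
    K,R,t=c; return cv2.projectPoints(np.atleast_2d(np.array(X,float)),cv2.Rodrigues(R)[0],t,K,None)[0][:,0]
def tri(rays):
    A=sum(np.eye(3)-np.outer(d,d) for o,d in rays); b=sum((np.eye(3)-np.outer(d,d))@o for o,d in rays)
    return np.linalg.solve(A,b)
E
python3 - <<'E'
from h import *
a=[r.capture("scene"),r.capture("side")]
for n,i in zip(("scene","side"),a):
    cv2.imwrite(f"pics/{n}0.png",i)
    print(n,"cam at",ray(cal(n),(280,210)))
    for l in("cup","stand","canister","dropper"):
        for d in r.regions_of(l,n): 
            ys,xs=np.nonzero(d["mask"]); print(l,round(d["confidence"],2),np.round(d["point"]),xs.min(),xs.max(),ys.min(),ys.max(),onz(cal(n),d["point"],30 if l!="cup" else 55).round())
print(r.get_state()["t"])
E
```

```text
cell.py
pics
scene cam at (array([-77.54142515, 665.58220797, 691.5469014 ]), array([ 0.53382457, -0.59644437, -0.59940424]))
cup 0.92 [240. 206.] 233 248 196 222 [571.  79.  55.]
cup 0.69 [288. 174.] 282 295 166 190 [573. -93.  55.]
stand 0.78 [228. 230.] 210 249 210 242 [552. 136.  30.]
stand 0.56 [291. 195.] 272 306 179 205 [532. -58.  30.]
canister 0.63 [261. 280.] 240 280 252 317 [389. 204.  30.]
side cam at (array([ 82.52087078, 660.50328919, 632.77453983]), array([ 0.41385106, -0.67639657, -0.60927414]))
cup 0.93 [231. 212.] 223 240 200 227 [566.  81.  55.]
cup 0.61 [357. 184.] 350 363 164 200 [ 363. -165.   55.]
cup 0.53 [272. 180.] 266 279 166 189 [558. -78.  55.]
stand 0.94 [271. 196.] 255 289 179 205 [542. -47.  30.]
stand 0.8 [217. 232.] 201 242 215 248 [572. 132.  30.]
canister 0.73 [272. 287.] 254 294 256 321 [382. 206.  30.]
dropper 0.96 [358. 183.] 350 363 164 200 [ 376. -209.   30.]
0.5
```

Run:
```python
from h import *
a=cv2.imread("pics/scene0.png")[140:340,180:400]; b=cv2.imread("pics/side0.png")[140:340,180:400]
cv2.imwrite("pics/m0.png",cv2.resize(np.hstack([a,b]),(792,360),interpolation=cv2.INTER_CUBIC))
print(r.get_state()["ee_rot"]); K,R,t=cal("wrist"); print(-R.T@t,R[2],K)
```

```text
[-3.10792580e+00 -4.58289940e-01  5.44017047e-05]
[ 221.48176782 -481.58032627  374.23819155] [-0.2778448  -0.08313516 -0.95702184] [[360.83409684   0.         277.37795693]
 [  0.         360.83409684 210.83767047]
 [  0.           0.           1.        ]]
```

View pics/m0.png

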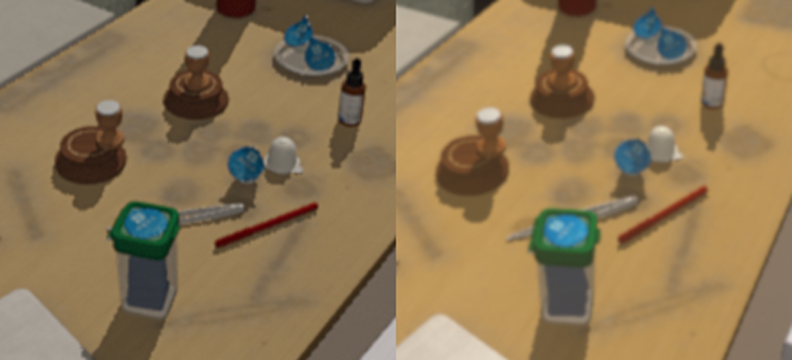

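The left stand (crop pixel (90,155)) carries the off-centre cup, which leans out toward +x/−y with its white top at (108,107). The right stand's cup, at (196,52), looks centred. Next I'll look with the wrist camera from two places.

```bash
cat >> h.py <<'E'
def rot(yaw):
    x=np.array([np.cos(yaw),np.sin(yaw),0]); z=np.array([0,0,-1.]); return cv2.Rodrigues(np.stack([x,np.cross(z,x),z],1))[0].ravel()
E
python3 - <<'E'
from h import *
R0=cv2.Rodrigues(np.array(r.get_state()["ee_rot"]))[0]; print("toolx",R0[:,0])
for k,(p) in enumerate([(470,100,230),(520,70,260)]):
    r.move_to(p,rot(0.)); r.wait(.2)
    c=cal("wrist"); i=r.capture("wrist"); cv2.imwrite(f"pics/w{k}.png",i)
    np.savez(f"w{k}.npz",K=c[0],R=c[1],t=c[2])
    for l in("cup","stand"):
        for d in r.regions_of(l,"wrist"):
            ys,xs=np.nonzero(d["mask"]); print(l,round(d["confidence"],2),np.round(d["point"]),xs.min(),xs.max(),ys.min(),ys.max(),onz(c,d["point"],30 if l!="cup" else 84).round())
print(r.get_state()["t"])
E
```

```text
toolx [ 9.57437486e-01  2.88640711e-01 -2.56272158e-05]
cup 0.64 [294.  80.] 274 317 56 103 [559.  87.  84.]
stand 0.7 [462.  77.] 419 522 28 131 [564. -66.  30.]
cup 0.96 [262. 135.] 241 279 117 158 [564.  83.  84.]
cup 0.6 [445. 137.] 415 472 117 157 [562. -75.  84.]
stand 0.91 [410. 123.] 377 465 85 172 [571. -63.  30.]
stand 0.79 [238. 110.] 199 286 68 159 [583. 110.  30.]
stand 0.5 [502. 304.] 470 540 277 338 [ 364. -192.   30.]
5.3
```

View pics/w0.png

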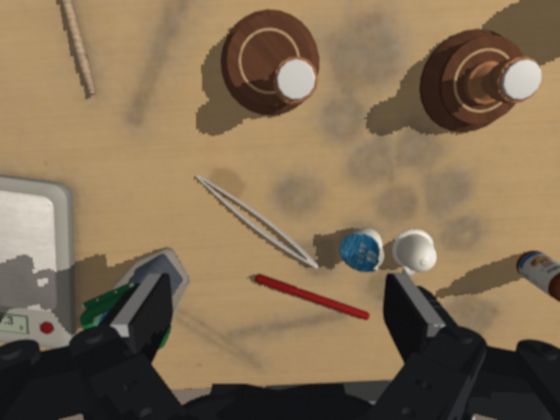

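View pics/w1.png

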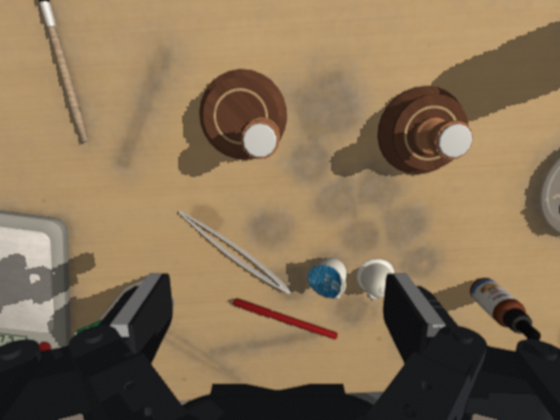

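Both views show the off-centre cup's white top, at (296,80) and (261,138). Its stand's pale ring is around (268,61) and (240,117). Next I'll fit the disc and the ring in both views.

```bash
cat >> h.py <<'E'
from scipy.optimize import least_squares
def top_px(img,c,guess):            # centroid of the white cup top near guess (xyz)
    h=cv2.cvtColor(img,cv2.COLOR_BGR2HSV); m=((h[...,1]<45)&(h[...,2]>150)).astype(np.uint8)
    n,lab,st,ce=cv2.connectedComponentsWithStats(m); g=proj(c,guess)[0]
    ok=[k for k in range(1,n) if st[k,4]>80]; k=min(ok,key=lambda k:np.linalg.norm(ce[k]-g)); return ce[k],st[k]
def ring(img,c,guess,z=30.):       # centre of the pale ring, as circle r~26 on plane z
    g=cv2.cvtColor(img,cv2.COLOR_BGR2GRAY).astype(float); p0=np.array(guess[:2],float)
    a=np.linspace(0,2*np.pi,180,endpoint=False); u=np.c_[np.cos(a),np.sin(a)]
    g=cv2.GaussianBlur(g,(0,0),.6).astype(np.float32)
    def score(x):
        def s(rad):
            q=proj(c,np.c_[x[0]+rad*u[:,0],x[1]+rad*u[:,1],np.full(180,z)]).astype(np.float32)
            return cv2.remap(g,q[None,:,0],q[None,:,1],cv2.INTER_LINEAR).ravel()
        d=s(x[2])-.5*(s(x[2]-4)+s(x[2]+4)); return np.clip(d,-10,40).mean()
    best=p0; 
    b=(-9,None)
    for w,st in((16,2),(2.5,.5),(.5,.1)):
        b=max(((score((best[0]+i,best[1]+j,R)),(best[0]+i,best[1]+j),R) for i in np.arange(-w,w+.01,st) for j in np.arange(-w,w+.01,st) for R in (25.5,26,26.5)))
        best=np.array(b[1])
    return best,b[2],b[0]
E
python3 - <<'E'
from h import *
T={0:[],1:[]};S={0:[],1:[]}
for k in(0,1):
    f=np.load(f"w{k}.npz"); c=f["K"],f["R"],f["t"]; i=cv2.imread(f"pics/w{k}.png")
    for j,(cg,sg) in enumerate((((560,86,84),(575,110)),((562,-75,84),(570,-63)))):
        p,st=top_px(i,c,cg); T[j].append(ray(c,p)); print(k,j,p,st,onz(c,p,84))
        b=ring(i,c,sg); print("  ring",b); S[j].append(ray(c,proj(c,[*b[0],30])[0]))
        for z in(0,60): print("   z",z,ring(i,c,sg,z)[2])
for j in(0,1): print("tri top",tri(T[j]),"ring",tri(S[j]))
E
```

```text
0 0 [295.89506173  78.72663139] [ 278   59   37   40 1134] [559.51904088  85.59892213  84.        ]
  ring (array([577.5, 107.6]), 26, np.float32(30.525803))
   z 0 21.540224
   z 60 17.491966
0 1 [522.2010772   78.78545781] [ 504   60   37   39 1114] [559.23299125 -84.87646672  84.        ]
  ring (array([566. , -78.6]), 26.5, np.float32(8.408324))
   z 0 9.09728
   z 60 18.114214
1 0 [259.57907543 139.7676399 ] [244 124  32  33 822] [559.63063752  85.56358502  84.        ]
  ring (array([577.6, 107.6]), 26, np.float32(29.998272))
   z 0 23.769857
   z 60 20.550098
1 1 [455.45895522 140.16293532] [440 124  32  33 804] [559.21878539 -84.85772488  84.        ]
  ring (array([565.2, -75.6]), 25.5, np.float32(8.155757))
   z 0 9.26029
   z 60 20.215054
tri top [559.56096737  85.58127443  83.38904838] ring [577.56692249 107.63397344  29.45096608]
tri top [559.22829833 -84.80884364  84.10342135] ring [565.61923747 -71.13619503  43.05545623]
```

The cup's axis is at (559.6, 85.6) with its top at z ≈ 83.4. The ring centre is at (577.6, 107.6) at z ≈ 29.5. That makes the offset 28.4 mm, which fits the text. For the first tap I'll push with the shut fingers tilted back 10° so that only the tips touch the foot.

```bash
cat >> h.py <<'E'
def rott(yaw,t):
    u=np.array([np.cos(yaw),np.sin(yaw),0]); k=np.array([0,0,1.])
    x=np.cos(t)*u+np.sin(t)*k; z=np.sin(t)*u-np.cos(t)*k
    return cv2.Rodrigues(np.stack([x,np.cross(z,x),z],1))[0].ravel()
def tap(cup,goal,z=32.8,t=np.radians(10),back=20):
    cup,goal=np.array(cup,float),np.array(goal,float); d=goal-cup; u=d/np.linalg.norm(d); yaw=np.arctan2(u[1],u[0])
    P=lambda s,zz:[*(s-(18+11*np.cos(t))*u),zz]; R=rott(yaw,t)
    r.move_to(P(cup-back*u,130),R); r.servo_line(P(cup-back*u,z),100)
    f0=np.array(r.get_state()["force"]); print("t",r.get_state()["t"],"pos",r.get_state()["ee_pos"])
    r.servo_line(P(cup-4*u,z),40); hit=r.servo_line(P(goal,z),10,threshold=4)
    s=r.get_state(); print("hit",hit,"df",np.array(s["force"])-f0,"pos",s["ee_pos"],"want",P(goal,z))
    r.servo_line(P(goal-25*u,z),50); r.wait(.4); r.servo_line(P(goal-25*u,130),120)
def look(name,guess,p=(470,100,230)):
    r.move_to(p,rot(0.)); r.wait(.2); c=cal("wrist"); i=r.capture("wrist"); cv2.imwrite(f"pics/{name}.png",i)
    q,st=top_px(i,c,guess); print("top",q,st,onz(c,q,83.7),"ring",ring(i,c,(577.6,107.6)),"t",r.get_state()["t"]); return onz(c,q,83.7)[:2]
E
python3 - <<'E'
from h import *
r.move_gripper(0.)
tap((559.6,85.6),(559.6+.45*18,85.6+.45*22))
look("a1",(567.7,95.5,84))
E
```

```text
t 11.5417 pos [529.31964503  47.81844058  33.35621365]
hit False df [-0.39320915  0.42333946  0.61266336] pos [549.44543757  73.16709327  32.81345787] want [np.float64(549.441927436567), np.float64(73.18457797802623), 32.8]
top [284.88926746  68.83475298] [ 267   49   37   40 1174] [566.46038173  94.10841277  83.7       ] ring (array([577.3, 106.3]), 26.5, np.float32(30.921938)) t 20.475
```

View pics/a1.png

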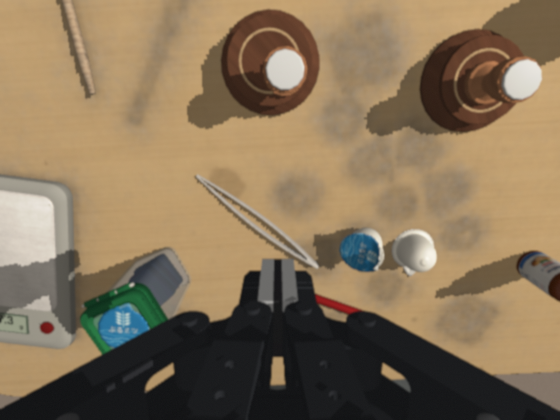

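The cup, with its top at (285,69), moved 11 mm and stands upright, 17 mm short of centre. The tap fell about 1.9 mm short of its target, so I'll add that to the second one.

Run:
```python
from h import *
c=np.array((566.5,94.1)); g=np.array((577.5,107.4)); u=(g-c)/np.linalg.norm(g-c)
tap(c,g+1.6*u,back=16)
look("a2",(577,107,84)); 
p=look("a3",(577,107,84),(520,70,260))
```

```text
t 25.9167 pos [538.56340752  59.60454093  33.36088478]
hit False df [-0.82977344 -0.43499549 -0.67398257] pos [560.12610004  86.39971581  32.80648514] want [np.float64(560.1436507897588), np.float64(86.41459595489013), 32.8]
top [267.29909614  53.25143796] [ 249   33   38   41 1217] [577.23641843 107.17609114  83.7       ] ring (array([577.1, 106.4]), 26.5, np.float32(35.322514)) t 35.3833
top [234.00456621 118.76826484] [218 102  33  34 876] [577.33882399 107.21245199  83.7       ] ring (array([577.2, 106.9]), 26.5, np.float32(32.014164)) t 36.0
```

View pics/a2.png

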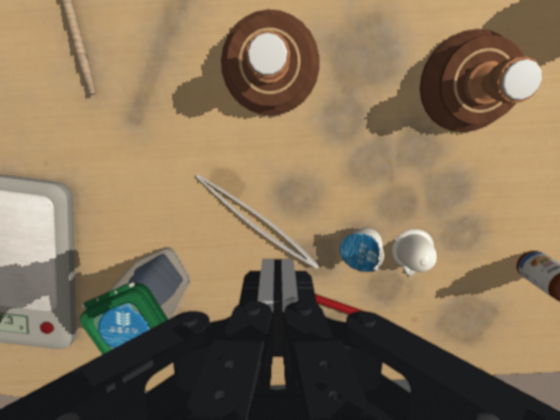

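The cup's white top, at (267,53), now measures within 1 mm of the ring centre in both views. It stands upright with the ring visible all round, and the arm is clear.

```bash
python3 -c "
from cell import r
print(r.finish_job())"
```

```text
the job is handed in; nothing more can be done
None
```

The cup was centred in two slow taps, about 11 mm and then 17 mm; the last camera measurements put it within about 1 mm of the ring's centre, upright with the arm clear, and the job was handed in soon after 36 s (the hand-in gave no verdict).

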